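Seat the keyed hair cup in the brush maker's tapping stand

TASK

In the brush workshop, one of the three brass hair cups has a D-shaped wooden foot: round with one flat side, marked with a red line. Pick up that cup, turn it until its flat faces the same way as the flat of the D-shaped well in the round tapping stand, and lower it (do not drop it) until it sits upright and fully home on the bottom of the well, then let go. Leave the round-footed cup, the square-footed cup and the white bowl where they are.

Things in the scene. Friction and masses are not known exactly. Their poses are not given: they have to be found in the camera images.
- d_cup: Cup to seat, loose, 0.15-0.31 kg. Brass sleeve to grip, 32 mm diameter, 24 to 74 mm above its underside, on a pale wooden D foot 24 mm high: disc of radius 40 mm with one flat 22 mm from the axis; lowest 9 mm taper, to 5 mm smaller all round at the underside. Red line on the foot, along the flat. Origin: on the sleeve's axis at the underside; x points squarely to the flat, z up.
- stand: Fixed round brown wooden block, 122 mm diameter, 32 mm high. D-shaped well open at the top: round hole of 45 mm radius cut off by a steel plate whose flat face is 26 mm from the axis; 22 mm deep, bottom 10 mm above the bench. Plate top 33 mm up, red line on it along the flat. Origin: centre of the underside, on the well's axis; x points squarely to the steel flat, z up.
- well (a point): Point on the axis of the well at its bottom, 10 mm above the bench; axes as the stand's. The seated cup's origin lies here, within the play of the fit (about 4 to 5 mm each way), its x axis along this x axis.
- round_cup: Bystander: cup with the same brass sleeve (32 mm diameter, 24 to 74 mm up) on a full round wooden foot, 80 mm diameter, 24 mm high; it has no flat. Loose. Origin: centre of the underside.
- square_cup: Bystander: cup with the same brass sleeve on a square wooden foot, 66 mm by 66 mm, 24 mm high. Loose. Origin: centre of the underside.
- bowl: Bystander: white ceramic bowl, 130 mm diameter at the rim, 48 mm high, loose. Origin: centre of the underside.
There are look-alikes about, which are no part of the job. What is shaped like the d_cup but pink or purple is not meant.

How it is judged:
At the end, for the whole second after the job is handed in: The D-footed cup stands in the well: its origin within 12 mm of the well's axis and less than 5 mm above the well's bottom, its flat within 0.4 rad of the well's flat, upright within 0.12 rad, and at rest (horizontal distance between d_cup and well below 0.012 m and z of d_cup in the frame of well below 0.005 m and angle between the x axis of d_cup and the x axis of well, either way round below 0.4 rad and angle between d_cup's own z axis and vertical below 0.12 rad and linear speed of d_cup below 0.02 m/s); the robot touches nothing.
It fails at once if the D-footed cup falls or is thrown into the stand (faster than 0.8 m/s within 80 mm of the well's axis) (horizontal distance between d_cup and well below 0.08 m and linear speed of d_cup above 0.8 m/s).
It fails at once if the round-footed cup, the square-footed cup or the bowl is moved by more than 30 mm (distance of any of round_cup, square_cup, bowl from where it was at the start of the episode above 0.03 m).
It also fails if it takes over 37 s, if anything falls off the work surface, if the arm or the gripper's body presses on something with over 40 N, if the wrist force passes 120 N, or if a joint passes its speed limit or range.

ROBOT

A 7-joint arm with a two-finger parallel gripper is mounted at the origin on the work surface. World frame = base frame: x ahead of the robot, y to its left, z up, the work surface at z = 0. Lengths are in m, angles in rad, forces in N, time in s.
With the tool pointing down it reaches from about 0.4 to 0.85 m from the base axis. Payload 4.5 kg.
Tool frame: the origin (TCP) lies on the centre line of the jaws, within the pads' length; the fingertips stand tcp_to_tips ahead of it and the grasp point (between the pads) lies 11 mm behind it (tcp_to_tips is the distance from the TCP to the fingertips, in m); z points along the fingers, y is the line along which they close (so a half turn about z gives the same grasp; the last joint's range is limited). The gripper opens to 85 mm and grips with 20 to 120 N. Pads are 22 mm wide; open, the fingers measure 114 mm over their backs; the gripper's body (76 mm by 85 mm) begins 54 mm behind the grasp point. The pads swing forward as they close: fully open they stand 13 mm farther back than shut.
Start: joints at [-1.315, 0.689, -0.195, 1.565, 0.157, 0.902, -0.215], TCP at [0.137, 0.61, 0.239] pointing down, gripper open.
Joint ranges: [-3.01, 3.01], [-0.46, 2.08], [-1.47, 1.51], [0.13, 2.56], [-1, 4.14], [0.04, 2.09], [-2.66, 2.66]. Speed limits (rad/s): [2.57, 2.57, 3.14, 3.14, 3.14, 3.14, 3.14].

INTERFACE

Orientations are given as a unit quaternion [w, x, y, z].
In Python, from plant import get_obs, snapshot, sign_off, tcp_to_tips gives the robot as it stands.
- The arm moves only by the tool arm_command, never from a script. Its argument "increments" is one flat list of numbers, 5 for each row, row after row: the shift along the tool's x, y, z scaled (see below), then the turn about the tool's z scaled (see below), then the closure, from 0 (fully open) to 1 (shut). In form: [x, y, z, spin, fingers, x, y, z, spin, fingers, ...]. A call has 1 to 10 rows; each row is the pose to reach, as a shift and turn from the pose commanded when the call began, along the tool's axes at that moment; what a row does not reach only later rows make up. The controller multiplies each number of a shift by 80 mm and each number of a turn by 60 degrees. A row lasts 1/8 s, in which the tool goes at most 62.5 mm and 10.7 degrees, less where a joint would pass 70% of its speed; a pose out of reach is approached as far as the arm can. A call with a number of a shift or a turn outside -1 to 1 is refused whole. A call with a gripper value outside its range is refused whole. The fingers move at their own pace and stop on an object; "newtons" is the grip in N (left out, the last holds). Time passes only in rows, so rows that repeat a pose let the fingers close. It gives the time, the measured TCP pose, the force, the opening and the grip force at its end, in the units of the state.
- get_obs(): the state, without advancing time (a new reading comes with each control period).
- snapshot(name): name is "scene" or "top" or "wrist"; returns a dict with "pixels" (400x640x3 uint8, red, green, blue), "z_map" (400x640 float32, m along the optical axis (not along the pixel's ray), 0 where there is no reading), "fx", "fy", "cx", "cy" (pixels), "k1" (the pictures are not rectified: a ray, as slopes to the right and down, at radius r is drawn at 1 + k1 r^2 times it, then the intrinsics apply), "xyz" and "orientation" of the camera in the world. Camera axes: x right, y down, z forward; pixel columns grow to the right and rows downward; lengths in m; the calibration is good to about 2 mm. A picture is of the moment at which its call begins.
- sign_off(): hands the job in; it is judged then, once.
The state is a dict: "time": time; "q": joint angles; "joint_velocities": joint speeds; "joint_torque": joint torques, N m; "position": TCP position; "tool_rot": TCP orientation; "contact_force": force on the tool from outside, world axes, zero at the start; "moment": the same for the moment, N m; "opening": finger opening in m; "gripper_force": force on a finger pad.
Only numpy, scipy, OpenCV 4.12 (cv2) and the standard library are available. Lean on these libraries where they do the work, as an engineer would, in place of code of your own. Each camera call takes 0.05 s, during which the arm holds its last target. There are 200 camera calls.

## Working session

There is one attempt and no reset: what is moved stays moved. The work goes in short steps, Python scripts to look and compute and a tool call to move; the robot and the scene stay as the last step left them, time stands still between calls to the robot, and variables do not carry over. Pictures are saved under pics/ and viewed, at most 10 in all, crops included, and the job is handed in when it is done.

Besides the shell and the picture viewer there is one more tool, called after ">>>" as a command line: name --argument value ..., lists and objects as JSON in quotes. arm_command: Moves the arm, as the interface text tells. Its arguments: {"type":"object","properties":{"increments":{"type":"array","items":{"type":"number"}},"newtons":{"type":"number"}},"required":["increments"]}

```bash
mkdir -p pics; cat > h.py <<'E'
import numpy as np, cv2
from scipy.spatial.transform import Rotation as R
from plant import get_obs, snapshot, sign_off, tcp_to_tips
def rot(q): return R.from_quat([q[1],q[2],q[3],q[0]]).as_matrix()
def rays(s,uv):
    uv=np.atleast_2d(uv).astype(float)
    d=np.c_[(uv[:,0]-s['cx'])/s['fx'],(uv[:,1]-s['cy'])/s['fy']]
    u=d.copy()
    for _ in range(20): u=d/(1+s['k1']*(u**2).sum(1,keepdims=True))
    return np.c_[u,np.ones(len(u))]
def plane(s,uv,z):
    d=rays(s,uv)@rot(s['orientation']).T; o=np.array(s['xyz'])
    return o+d*((z-o[2])/d[:,2])[:,None]
def cloud(s):
    v,u=np.mgrid[:400,:640]; r=rays(s,np.c_[u.ravel(),v.ravel()])*s['z_map'].reshape(-1,1)
    return (r@rot(s['orientation']).T+np.array(s['xyz'])).reshape(400,640,3)
def save(s,n): cv2.imwrite('pics/'+n,s['pixels'][:,:,::-1])
E
python3 - <<'E'
from h import *
o=get_obs();print({k:np.round(v,3) for k,v in o.items()},tcp_to_tips)
for n in('top','scene'):
    s=snapshot(n);save(s,n+'1.png');print(n,s['xyz'],s['orientation'],s['fx'],s['k1'],(s['z_map']>0).mean())
    np.save(n+'1.npy',s,allow_pickle=True)
E
```

```text
{'time': np.float64(0.0), 'q': array([-1.315,  0.69 , -0.195,  1.566,  0.157,  0.902, -0.215]), 'joint_velocities': array([ 0.   ,  0.001,  0.001, -0.001, -0.   , -0.001,  0.   ]), 'joint_torque': array([-1.0000e-03, -5.3961e+01, -1.2670e+00, -1.5855e+01,  9.0000e-03,
        1.0000e-02,  0.0000e+00]), 'position': array([0.137, 0.609, 0.238]), 'tool_rot': array([-0.   ,  0.111,  0.994, -0.001]), 'contact_force': array([ 0.407, -0.391, -0.077]), 'moment': array([-0.019,  0.005, -0.084]), 'gripper_force': np.float64(0.0), 'opening': np.float64(0.085)} 0.008
top [0.34972591 0.05316039 1.14412195] [ 0.06299723 -0.69936274  0.7078643  -0.07649341] 426.0498032424682 -0.024446994359169385 0.99594921875
scene [1.22300847 0.15827294 1.10116053] [-0.17985398  0.62593142  0.72839851 -0.2128333 ] 421.3782019285917 0.03412755201941487 0.99598828125
```

View pics/top1.png

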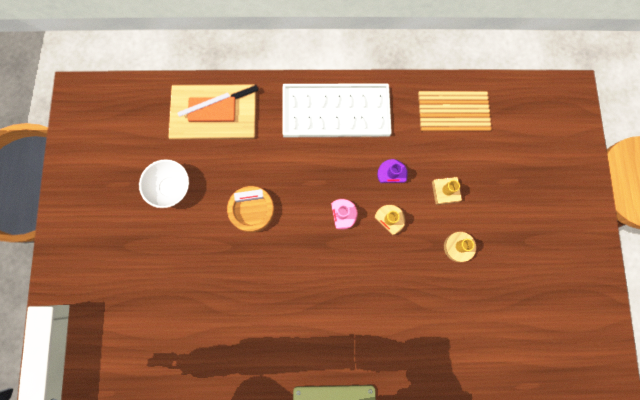

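View pics/scene1.png

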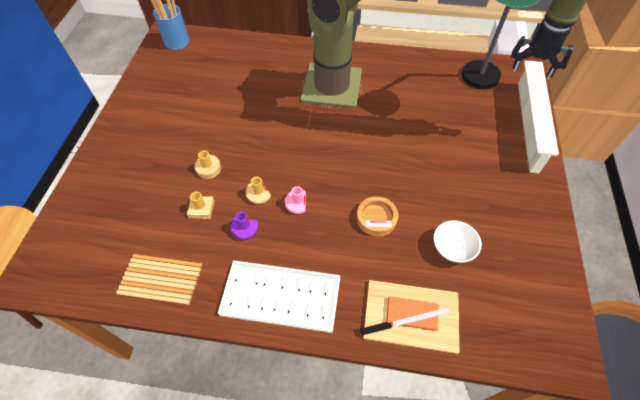

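Top view: candidates are the D cup in brass (391,219) with a red line at its lower left, the square cup (450,190), the round cup (461,246), and the pink (343,213) and purple (393,172) look-alikes. The stand is at (250,209) with its plate at the top (249,196), and the bowl is at (164,184). I choose (391,219) and check it in a crop.

```bash
cat > m.py <<'E'
from h import *
s=np.load('top1.npy',allow_pickle=True).item()
P=cloud(s); z=P[...,2]; hsv=cv2.cvtColor(s['pixels'],cv2.COLOR_RGB2HSV).astype(int)
v,u=np.mgrid[:400,:640]
near=lambda c,r:(np.hypot(u-c[0],v-c[1])<r)
red=((hsv[...,0]<6)|(hsv[...,0]>172))&(hsv[...,1]>150)&(hsv[...,2]>150)
print('bench z',np.median(z[270:290,300:400]))
for n,c,r in(('dcup',(391,219),24),('stand',(250,209),28)):
    a=near(c,r)
    top=a&(z>.066)&(z<.085); foot=a&(z>.018)&(z<.03)
    for nm,m in(('sleeve',top),('foot',foot),('allup',a&(z>.015))):
        if m.sum(): 
            Q=P[m];print(n,nm,m.sum(),Q.mean(0).round(4),Q.min(0).round(3),Q.max(0).round(3))
    m=red&a; uv=np.c_[u[m],v[m]]; 
    Q=plane(s,uv,.024 if n=='dcup' else .033); c0=Q.mean(0); w=np.linalg.svd((Q-c0)[:,:2])[2]
    L=(Q-c0)[:,:2]@w[0]
    print(n,'red',m.sum(),c0.round(4),w[0].round(3),np.ptp(L).round(3))
    m=(a&(z>.015)).astype(np.uint8); cs=cv2.findContours(m,0,1)[0]; k=max(cs,key=cv2.contourArea); print(cv2.minEnclosingCircle(k))
def crop(c):
    return cv2.resize(s['pixels'][c[1]-33:c[1]+33,c[0]-33:c[0]+33,::-1],(396,396),interpolation=2)
cv2.imwrite('pics/crop1.png',np.hstack([crop((391,219)),crop((250,209))]))
E
python3 m.py
```

```text
bench z -1.3124371333494977e-05
dcup sleeve 55 [ 0.5221 -0.1542  0.0729] [ 0.506 -0.169  0.067] [ 0.538 -0.138  0.079]
dcup foot 424 [ 0.5248 -0.1577  0.0236] [ 0.484 -0.194  0.018] [ 0.561 -0.117  0.03 ]
dcup allup 603 [ 0.5219 -0.1542  0.0447] [ 0.35  -0.194  0.017] [0.561 0.053 1.144]m.py:15: RuntimeWarning: Mean of empty slice.
  Q=plane(s,uv,.024 if n=='dcup' else .033); c0=Q.mean(0); w=np.linalg.svd((Q-c0)[:,:2])[2]
  ret = um.true_divide(
Traceback (most recent call last):
  File "m.py", line 17, in <module>
    print(n,'red',m.sum(),c0.round(4),w[0].round(3),np.ptp(L).round(3))
                                                    ~~~~~~^^^
ValueError: zero-size array to reduction operation maximum which has no identity
```

```bash
sed -i "s/^red=.*/red=(hsv[...,1]>120)\&(hsv[...,2]>120)\&((hsv[...,0]<9)|(hsv[...,0]>165))/; s/    m=red&a; /    m=red\&a\&(z>.012)\&(np.hypot(u-c[0],v-c[1])<20); /" m.py; sed -i '/^for n,c,r/i def crop(c):\n    return cv2.resize(s["pixels"][c[1]-33:c[1]+33,c[0]-33:c[0]+33,::-1],(396,396),interpolation=2)\ncv2.imwrite("pics/crop1.png",np.hstack([crop((391,219)),crop((250,209))]))\n' m.py; python3 m.py 2>&1 | grep -v File; python3 - <<'E'
from h import *
s=np.load('top1.npy',allow_pickle=True).item()
print(s['pixels'][222:230,378:388].tolist())
E
```

```text
bench z -1.3124371333494977e-05
dcup sleeve 55 [ 0.5221 -0.1542  0.0729] [ 0.506 -0.169  0.067] [ 0.538 -0.138  0.079]
dcup foot 424 [ 0.5248 -0.1577  0.0236] [ 0.484 -0.194  0.018] [ 0.561 -0.117  0.03 ]
dcup allup 603 [ 0.5219 -0.1542  0.0447] [ 0.35  -0.194  0.017] [0.561 0.053 1.144]
dcup red 10 [ 0.5079 -0.1411  0.024 ] [-0.735 -0.678] 0.026
((389.0447082519531, 219.3861846923828), 15.04221248626709)
stand foot 208 [0.5518 0.2142 0.0271] [0.494 0.158 0.018] [0.615 0.277 0.03 ]
stand allup 964 [0.5562 0.2156 0.0427] [0.35  0.053 0.015] [0.615 0.277 1.144]
stand red 11 [0.5842 0.2204 0.033 ] [ 0.135 -0.991] 0.043
((249.68182373046875, 208.40908813476562), 23.14185905456543)
[[[154, 91, 54], [188, 128, 73], [240, 170, 105], [253, 157, 99], [254, 112, 69], [253, 128, 74], [247, 167, 93], [229, 170, 74], [215, 163, 61], [210, 156, 57]], [[152, 81, 51], [158, 89, 53], [191, 127, 78], [239, 168, 106], [252, 153, 98], [254, 103, 64], [253, 114, 66], [247, 168, 87], [229, 170, 69], [210, 155, 57]], [[149, 81, 47], [151, 83, 50], [156, 89, 55], [188, 124, 73], [239, 167, 103], [253, 156, 
[... 157 characters left out ...]
 104], [251, 148, 90], [253, 101, 60], [253, 125, 71], [252, 195, 117]], [[150, 81, 50], [149, 82, 51], [148, 79, 50], [153, 86, 55], [159, 93, 58], [184, 121, 72], [233, 158, 100], [250, 148, 93], [253, 109, 68], [254, 132, 80]], [[152, 80, 49], [149, 78, 48], [151, 80, 49], [152, 82, 48], [151, 81, 48], [159, 90, 55], [185, 121, 72], [234, 163, 100], [252, 173, 110], [254, 128, 79]], [[152, 81, 49], [154, 84, 52], [153, 83, 52], [153, 81, 49], [153, 79, 48], [154, 83, 53], [155, 88, 53], [182, 119, 71], [234, 170, 104], [252, 175, 106]], [[148, 80, 44], [146, 77, 43], [148, 78, 45], [148, 80, 47], [145, 75, 39], [148, 81, 47], [146, 79, 48], [153, 88, 54], [182, 122, 73], [233, 166, 104]]]
```

View pics/crop1.png

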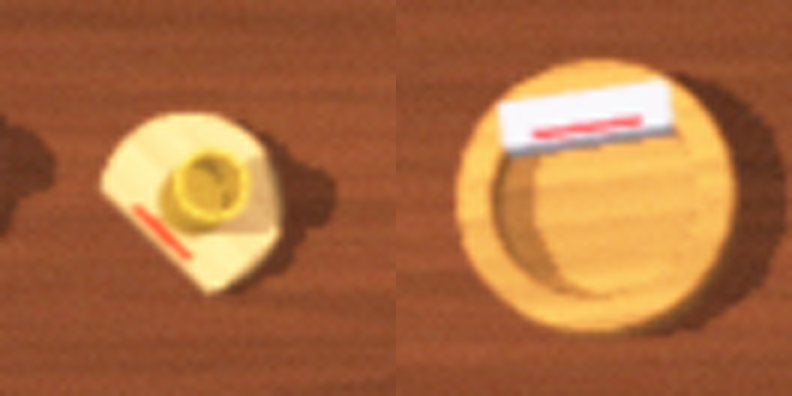

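The crop confirms it: the brass cup on the pale D foot has its red line at the lower left, crop (160,232), and the stand's steel plate and red line are at the top. The cup is at about (0.522,-0.154) with its flat facing about 133°. The well is at about (0.555,0.217) with its flat facing about 7°. Sizes match the description, so I move.

>>> arm_command --increments '[-0.6,-0.45,0,0,0,-1,-0.75,0,0,0]'

```text
time: 0.35
position: [0.204, 0.5312, 0.2386]
tool_rot: [0.001, 0.111, 0.994, -0.001]
contact_force: [1.4, -0.3, -0.2]
opening: 0.0852
gripper_force: 0.0
```

>>> arm_command --increments '[-0.6,-0.45,0,0,0,-1,-0.75,0,0,0]'

```text
time: 0.6
position: [0.2691, 0.4546, 0.2389]
tool_rot: [0.0, 0.112, 0.994, -0.001]
contact_force: [0.4, 0.1, 0.2]
opening: 0.0856
gripper_force: 0.0
```

>>> arm_command --increments '[-0.6,-0.45,0,0,0,-1,-0.75,0,0,0]'

```text
time: 0.85
position: [0.3337, 0.3785, 0.239]
tool_rot: [0.0, 0.112, 0.994, -0.001]
contact_force: [0.2, 0.4, 0.1]
opening: 0.0852
gripper_force: 0.0
```

>>> arm_command --increments '[-0.6,-0.45,0,0,0,-1,-0.75,0,0,0]'

```text
time: 1.1
position: [0.3984, 0.3024, 0.239]
tool_rot: [0.0, 0.112, 0.994, -0.001]
contact_force: [-0.0, -0.3, 0.0]
opening: 0.0856
gripper_force: 0.0
```

>>> arm_command --increments '[-0.25,-0.45,0,0,0,-0.47,-0.87,0,0,0]'

```text
time: 1.35
position: [0.4186, 0.2273, 0.239]
tool_rot: [-0.0, 0.111, 0.994, -0.0]
contact_force: [0.4, -0.5, 0.7]
opening: 0.0854
gripper_force: 0.0
```

>>> arm_command --increments '[-0.25,-0.45,0,0,0,-0.47,-0.87,0,0,0]'

```text
time: 1.6
position: [0.4397, 0.1513, 0.2391]
tool_rot: [-0.0, 0.111, 0.994, -0.0]
contact_force: [-0.1, 0.0, 0.0]
opening: 0.0858
gripper_force: 0.0
```

>>> arm_command --increments '[-0.25,-0.45,0,0,0,-0.47,-0.87,0,0,0]'

```text
time: 1.85
position: [0.4611, 0.0752, 0.2391]
tool_rot: [-0.0, 0.111, 0.994, -0.0]
contact_force: [0.5, 1.1, 1.1]
opening: 0.0858
gripper_force: 0.0
```

>>> arm_command --increments '[-0.25,-0.45,0,0,0,-0.47,-0.87,0,0,0]'

```text
time: 2.1
position: [0.4824, -0.001, 0.2391]
tool_rot: [-0.0, 0.111, 0.994, -0.0]
contact_force: [0.6, -0.0, -0.4]
opening: 0.0855
gripper_force: 0.0
```

Plenty of time, so I finish the approach with the spin and take a wrist look.

>>> arm_command --increments '[-0.25,-0.45,0,0,0,-0.47,-0.87,0,0,0]'

```text
time: 2.35
position: [0.5037, -0.0772, 0.239]
tool_rot: [-0.0, 0.111, 0.994, -0.0]
contact_force: [0.6, 0.3, 0.5]
opening: 0.0854
gripper_force: 0.0
```

>>> arm_command --increments '[-0.2,-0.45,0,0.1,0,-0.47,-0.87,0,0.205,0,-0.47,-0.87,0,0.205,0]'

```text
time: 2.72
position: [0.5252, -0.1558, 0.2388]
tool_rot: [0.0, 0.22, 0.976, -0.001]
contact_force: [-1.0, 0.8, 0.5]
opening: 0.0856
gripper_force: 0.0
```

```bash
python3 - <<'E'
from h import *
s=snapshot('wrist');save(s,'wrist1.png');np.save('wrist1.npy',s,allow_pickle=True)
o=get_obs();print(o['position'],o['tool_rot'],o['q'].round(2) if hasattr(o['q'],'round') else o['q'],s['xyz'])
P=cloud(s);z=P[...,2]
near=np.hypot(P[...,0]-.522,P[...,1]+.154)<.045
hsv=cv2.cvtColor(s['pixels'],cv2.COLOR_RGB2HSV).astype(int)
red=(s['pixels'][...,1]<120)&(s['pixels'][...,0]>200)&near&(z>.015)&(z<.032)
for n,m in(('sleeve',near&(z>.07)&(z<.079)),('foot',near&(z>.02)&(z<.028)),('red',red)):
    Q=P[m]
    if len(Q): print(n,m.sum(),Q.mean(0),(Q.min(0)+Q.max(0))/2,np.ptp(Q,axis=0))
v,u=np.nonzero(red)
if len(u)>5:
    Q=plane(s,np.c_[u,v],.024);c=Q.mean(0);w=np.linalg.svd((Q-c)[:,:2])[2][0];print(c,w,np.degrees(np.arctan2(w[1],w[0]))+90)
E
```

```text
[ 0.52476133 -0.15309978  0.23876893] [-3.86461773e-04  2.17670696e-01  9.76022174e-01 -1.84450123e-04] [ 0.34  0.59 -0.23  1.8   0.19  0.77  1.15] [ 0.45500613 -0.12139255  0.37446519]
sleeve 331 [ 0.52204871 -0.15483985  0.07465144] [ 0.52212448 -0.15510341  0.07355977] [0.03182299 0.03201252 0.00711785]
foot 2163 [ 0.52383341 -0.15890556  0.02512099] [ 0.52276631 -0.15538983  0.02403646] [0.0785171  0.07866782 0.00775998]
red 86 [ 0.50923884 -0.14079928  0.02587895] [ 0.50904598 -0.14072823  0.0260347 ] [0.02404113 0.02375341 0.00353563]
[ 0.50953272 -0.14090213  0.024     ] [0.7100732  0.70412786] 134.75912848861756
```

View pics/wrist1.png

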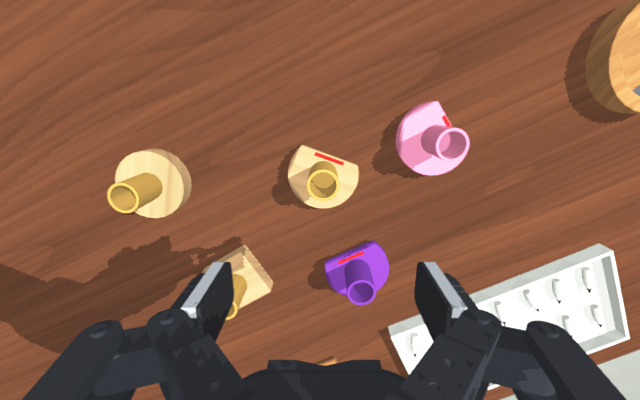

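The wrist view shows the D cup at (323,175), with its red line at (328,158), clear of the pink (435,140), purple (358,275) and square (245,280) cups. The cup is at (0.522,-0.155) with its flat at 134.8°, which agrees with the top view. I descend now.

>>> arm_command --increments '[0.02,-0.04,0.6,0,0,0.02,-0.04,1,0,0]'

```text
time: 3.02
position: [0.5211, -0.1523, 0.1579]
tool_rot: [-0.001, 0.215, 0.977, 0.001]
contact_force: [-0.4, 0.1, 0.9]
opening: 0.0854
gripper_force: 0.0
```

>>> arm_command --increments '[0,0,0.4,0,0,0,0,0.75,0,0,0,0,0.9,0,0,0,0,0.9,0,0]'

```text
time: 3.52
position: [0.5219, -0.153, 0.087]
tool_rot: [-0.001, 0.216, 0.976, 0.0]
contact_force: [0.6, -0.2, 0.8]
opening: 0.0851
gripper_force: 0.0
```

>>> arm_command --increments '[-0.01,-0.02,0.3,0,0,-0.01,-0.02,0.56,0,0,-0.01,-0.02,0.56,0,0,-0.01,-0.02,0.56,0,0]'

```text
time: 4.03
position: [0.5232, -0.1558, 0.0437]
tool_rot: [0.001, 0.216, 0.976, 0.0]
contact_force: [-0.5, 0.2, -0.9]
opening: 0.0854
gripper_force: 0.0
```

>>> arm_command --increments '[0,0,0,0,0.5,0,0,0,0,0.7,0,0,0,0,0.8,0,0,0,0,0.8,0,0,0,0,0.8,0,0,0,0,0.8,0,0,0,0,0.8,0,0,0,0,0.8]' --newtons 50

```text
time: 5.03
position: [0.5224, -0.156, 0.0429]
tool_rot: [0.0, 0.217, 0.976, -0.0]
contact_force: [-1.0, -0.2, 5.8]
opening: 0.0307
gripper_force: 49.1
```

Gripped, with an opening of 31 mm on the 32 mm sleeve. I lift and carry.

>>> arm_command --increments '[0,0,-0.3,0,0.8,0,0,-0.7,0,0.8,0,0,-1,0,0.8]'

```text
time: 5.4
position: [0.522, -0.1557, 0.1231]
tool_rot: [-0.0, 0.216, 0.976, 0.0]
contact_force: [-0.5, 0.9, -3.2]
opening: 0.0307
gripper_force: 50.2
```

>>> arm_command --increments '[0,0,-0.25,0,0.8,0,0,-0.4,0,0.8,0,0,-0.4,0,0.8]'

```text
time: 5.78
position: [0.5225, -0.1558, 0.1547]
tool_rot: [0.0, 0.217, 0.976, 0.0]
contact_force: [0.3, 0.1, -3.6]
opening: 0.031
gripper_force: 50.2
```

```bash
python3 - <<'E'
from h import *
s=snapshot('scene');cv2.imwrite('pics/sc2.png',cv2.resize(s['pixels'][100:300,140:460,::-1],(640,400)))
o=get_obs();print(o['position'],o['tool_rot'],o['contact_force'],o['opening'],o['gripper_force'])
E
```

```text
[ 0.52201879 -0.15575605  0.15407352] [-2.94549461e-04  2.16509240e-01  9.76280523e-01  4.05247144e-05] [-0.41209442 -0.40323128 -1.75396876] 0.03125433400963192 50.24001359939575
```

View pics/sc2.png

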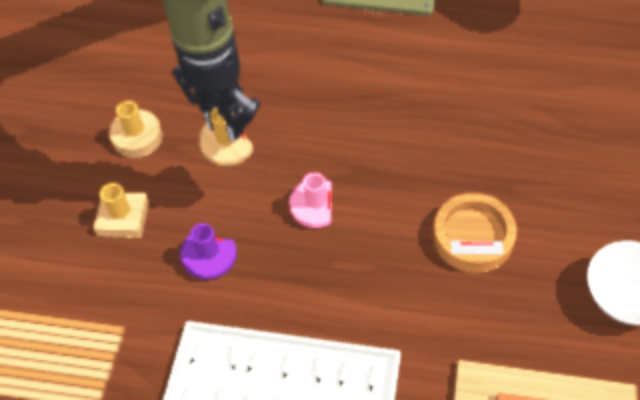

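The picture shows the D cup hanging in the jaws at (226,140), with the other cups undisturbed and the stand at (475,232). I carry it to above the stand.

>>> arm_command --increments '[0.16,0.44,0,0,0.8,0.32,0.88,0,0,0.8]'

```text
time: 6.08
position: [0.5283, -0.0807, 0.1533]
tool_rot: [-0.001, 0.217, 0.976, -0.0]
contact_force: [0.6, 0.3, -2.8]
opening: 0.0308
gripper_force: 50.3
```

>>> arm_command --increments '[0.16,0.44,0,0,0.8,0.32,0.88,0,0,0.8]'

```text
time: 6.32
position: [0.5348, -0.0054, 0.1533]
tool_rot: [-0.001, 0.216, 0.976, -0.0]
contact_force: [0.6, 1.0, -2.4]
opening: 0.0312
gripper_force: 50.3
```

>>> arm_command --increments '[0.16,0.44,0,0,0.8,0.32,0.88,0,0,0.8]'

```text
time: 6.58
position: [0.5413, 0.0692, 0.1532]
tool_rot: [-0.001, 0.216, 0.976, -0.0]
contact_force: [0.5, -0.0, -2.8]
opening: 0.0309
gripper_force: 50.3
```

>>> arm_command --increments '[0.16,0.44,0,0,0.8,0.32,0.88,0,0,0.8]'

```text
time: 6.82
position: [0.5478, 0.1437, 0.1532]
tool_rot: [-0.001, 0.216, 0.976, -0.001]
contact_force: [0.2, 0.6, -2.7]
opening: 0.0306
gripper_force: 50.3
```

>>> arm_command --increments '[0.16,0.44,0,0,0.8,0.32,0.88,0,0,0.8,0.32,0.88,0,0,0.8]'

```text
time: 7.2
position: [0.5539, 0.2225, 0.1532]
tool_rot: [-0.001, 0.213, 0.977, 0.001]
contact_force: [-0.0, -0.4, -3.2]
opening: 0.031
gripper_force: 50.5
```

>>> arm_command --increments '[0,0,0,0.15,0.8,0,0,0,0.3,0.8,0,0,0,0.45,0.8,0,0,0,0.6,0.8,0,0,0,0.7,0.8,0,0,0,0.7,0.8]'

```text
time: 7.95
position: [0.5545, 0.2163, 0.1535]
tool_rot: [-0.0, 0.552, 0.834, -0.001]
contact_force: [0.4, 0.4, -3.1]
opening: 0.0308
gripper_force: 50.4
```

>>> arm_command --increments '[0,0,0,0.15,0.8,0,0,0,0.3,0.8,0,0,0,0.45,0.8,0,0,0,0.6,0.8,0,0,0,0.7,0.8,0,0,0,0.7,0.8]'

```text
time: 8.7
position: [0.5547, 0.2169, 0.1539]
tool_rot: [0.0, 0.813, 0.582, -0.001]
contact_force: [-0.5, -0.1, -2.8]
opening: 0.031
gripper_force: 50.4
```

>>> arm_command --increments '[0,0,0,0.15,0.8,0,0,0,0.3,0.8,0,0,0,0.45,0.8,0,0,0,0.6,0.8,0,0,0,0.72,0.8,0,0,0,0.72,0.8,0,0,0,0.72,0.8]'

```text
time: 9.57
position: [0.555, 0.2172, 0.1543]
tool_rot: [-0.0, 0.97, 0.242, -0.0]
contact_force: [0.3, -0.2, -2.6]
opening: 0.0306
gripper_force: 50.5
```

```bash
cat > m2.py <<'E'
from h import *
o=get_obs();T=rot(o['tool_rot']);print(o['position'].round(4) if hasattr(o['position'],'round') else o['position'],'yaw',np.degrees(np.arctan2(T[1,0],T[0,0])),T[2],o['q'],o['contact_force'])
ims=[]
for n in('top','wrist'):
    s=snapshot(n);P=cloud(s);z=P[...,2];p=s['pixels'].astype(int);ims.append(s['pixels'][...,::-1])
    red=(p[...,0]>180)&(p[...,1]<130)&(p[...,0]-p[...,1]>100)&(p[...,2]<130)&(np.hypot(P[...,0]-.555,P[...,1]-.2175)<.06)
    for nm,m,h in(('cup',red&(z>.08),o['position'][2]-.0429+.024),('stand',red&(z>.02)&(z<.05),.033)):
        v,u=np.nonzero(m)
        if len(u)>5:
            Q=plane(s,np.c_[u,v],h);c=Q.mean(0);w=np.linalg.svd((Q-c)[:,:2])[2][0];print(n,nm,len(u),c.round(4),P[m].mean(0).round(4),'normal',np.degrees(np.arctan2(w[1],w[0]))%180-90)
    Q=P[(np.hypot(P[...,0]-.555,P[...,1]-.2175)<.075)&(z>.029)&(z<.0325)]
    if len(Q):
        A=np.c_[2*Q[:,:2],np.ones(len(Q))]; print(n,'rim',len(Q),(Q.min(0)+Q.max(0))/2,np.ptp(Q,axis=0))
cv2.imwrite('pics/m2.png',np.hstack([cv2.resize(ims[0][150:270,190:310],(400,400)),cv2.resize(ims[1],(400,250)) if 0 else cv2.resize(ims[1][:, 120:520],(400,400))]))
E
python3 m2.py
```

```text
[0.555  0.2172 0.1543] yaw 27.98335962640681 [-3.94424352e-04 -2.72351491e-04 -9.99999885e-01] [-0.72928624  0.82288187  0.50995677  1.75537119 -0.57591461  0.71747359
 -0.99301245] [ 0.32171629 -0.20214732 -2.61238441]
top rim 242 [0.55079377 0.21687563 0.03075094] [0.10989072 0.11933052 0.0034966 ]
wrist cup 467 [0.573  0.2206 0.1354] [0.5735 0.221  0.1371] normal 7.390799202792223
wrist stand 273 [0.5851 0.2208 0.033 ] [0.5854 0.221  0.0349] normal 7.7408845252684415
wrist rim 976 [0.56606536 0.21720806 0.03075425] [0.10024979 0.12054269 0.00349087]
```

View pics/m2.png

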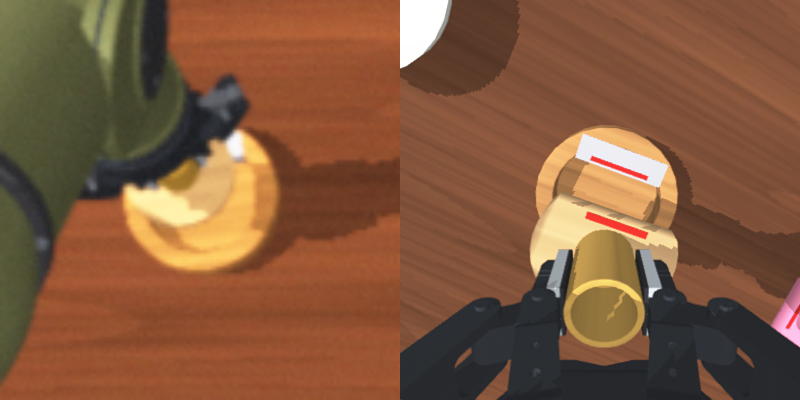

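Wrist picture: the cup's red line (617,225) is parallel to the stand's (620,168), with normals at 7.4° and 7.7°. The axes are aligned to about 1 mm. I lower gently.

>>> arm_command --increments '[0,0,0.25,0,0.8,0,0,0.5,0,0.8,0,0,0.75,0,0.8,0,0,0.85,0,0.8,0,0,0.85,0,0.8]'

```text
time: 10.3
position: [0.555, 0.2172, 0.0863]
tool_rot: [-0.0, 0.971, 0.24, -0.0]
contact_force: [0.6, 0.1, -2.3]
opening: 0.0312
gripper_force: 50.5
```

>>> arm_command --increments '[0,0,0.08,0,0.8,0,0,0.16,0,0.8,0,0,0.24,0,0.8,0,0,0.24,0,0.8]'

```text
time: 10.8
position: [0.5546, 0.2172, 0.0667]
tool_rot: [-0.0, 0.971, 0.24, -0.001]
contact_force: [-0.0, 0.1, -2.5]
opening: 0.0307
gripper_force: 50.5
```

Underside is now at about 24 mm, inside the well mouth, with no contact. Continuing.

>>> arm_command --increments '[0,0,0.06,0,0.8,0,0,0.11,0,0.8,0,0,0.15,0,0.8,0,0,0.17,0,0.8,0,0,0.17,0,0.8]'

```text
time: 11.42
position: [0.5551, 0.2173, 0.0536]
tool_rot: [-0.0, 0.971, 0.24, -0.0]
contact_force: [-0.2, 1.0, -2.2]
opening: 0.0305
gripper_force: 50.5
```

>>> arm_command --increments '[0,0,0.015,0,0.8,0,0,0.025,0,0.8,0,0,0.025,0,0.8]'

```text
time: 11.8
position: [0.5554, 0.2174, 0.0529]
tool_rot: [-0.0, 0.971, 0.24, 0.0]
contact_force: [-2.7, -0.4, 7.1]
opening: 0.0309
gripper_force: 51.6
```

It touched bottom at exactly the expected height. I release, retreat straight up and check.

>>> arm_command --increments '[0,0,0,0,0.6,0,0,0,0,0.4,0,0,0,0,0.2,0,0,0,0,0.1,0,0,0,0,0.1,0,0,0,0,0.1]'

```text
time: 12.55
position: [0.5551, 0.2173, 0.0517]
tool_rot: [-0.0, 0.971, 0.24, 0.0]
contact_force: [-0.7, -0.1, 0.6]
opening: 0.0769
gripper_force: 0.0
```

>>> arm_command --increments '[0,0,-0.25,0,0.1,0,0,-0.6,0,0.1,0,0,-1,0,0.1,0,0,-1,0,0.1]'

```text
time: 13.05
position: [0.5568, 0.2175, 0.134]
tool_rot: [-0.0, 0.971, 0.24, 0.002]
contact_force: [0.3, -0.4, -0.6]
opening: 0.0771
gripper_force: 0.0
```

>>> arm_command --increments '[0,0,-0.5,0,0.1,0,0,-0.9,0,0.1,0,0,-0.9,0,0.1]'

```text
time: 13.42
position: [0.5563, 0.2175, 0.2052]
tool_rot: [-0.0, 0.971, 0.24, 0.002]
contact_force: [-0.3, -0.0, -0.8]
opening: 0.0769
gripper_force: 0.0
```

```bash
python3 - <<'E'
from h import *
o=get_obs();print(o['time'],o['position'],o['opening'],o['contact_force'])
s=snapshot('wrist');save(s,'end.png');P=cloud(s);z=P[...,2];p=s['pixels'].astype(int)
near=np.hypot(P[...,0]-.555,P[...,1]-.2175)<.06
for nm,m in(('sleeve top',near&(z>.078)&(z<.092)),('foot top',near&(z>.028)&(z<.04)&(np.hypot(P[...,0]-.555,P[...,1]-.2175)<.036)&(P[...,0]<.57))):
    print(nm,m.sum(),P[m].mean(0).round(4),((P[m].min(0)+P[m].max(0))/2).round(4),np.median(z[m]))
red=(p[...,0]>180)&(p[...,1]<130)&(p[...,0]-p[...,1]>100)&(p[...,2]<130)&near
n,l=cv2.connectedComponents(red.astype(np.uint8))
for i in range(1,n):
    v,u=np.nonzero(l==i)
    if len(u)>30:
        Q=plane(s,np.c_[u,v],.034);c=Q.mean(0);w=np.linalg.svd((Q-c)[:,:2])[2][0];print('red',c.round(4),z[l==i].mean().round(4),np.degrees(np.arctan2(w[1],w[0]))%180-90)
E
```

```text
13.425 [0.55632786 0.21750689 0.20516897] 0.07690519926223774 [-0.30740066 -0.03958578 -0.78548502]
sleeve top 490 [0.5549 0.219  0.0839] [0.5549 0.2192 0.0827] 0.08460687968598585
foot top 1536 [0.5494 0.2209 0.0351] [0.5446 0.2175 0.0363] 0.03507746715152113
red [0.5853 0.2211 0.034 ] 0.0348 7.879841995026425
red [0.5735 0.2212 0.034 ] 0.0358 7.368109610033159
```

View pics/end.png

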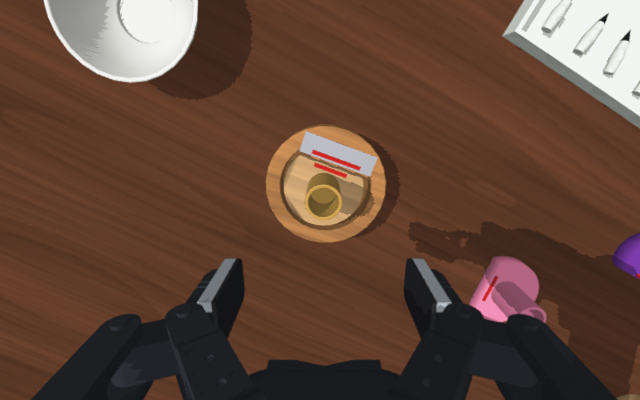

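The cup stands upright in the well at (323,190), with parallel red lines at (335,160) and (330,171). The sleeve top is at 84 mm and the foot top at about 34-35 mm, so it is fully home, and the gripper is clear.

```bash
python3 -c "
from plant import sign_off; print(sign_off())"
```

```text
the job is handed in; nothing more can be done
None
```

The D-footed cup is seated upright and fully home in the well, its flat within about 1° of the well's flat; I let go and handed the job in at about 13.5 s, with no verdict returned.

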